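# Wind up the algae screen and hold the spring clip open around its edge

## Task

Turn the red-knobbed crank clockwise (seen from above) until the green algae screen is wound right up out of its white box. Then pick the orange spring clip out of the organiser's upper tier by squeezing its handles so that its jaws gape, and bring it down over about the middle of the screen's top edge, upright and square to it, until both jaw lips are well below the edge, one on each side. Finish while still holding the clip there, squeezed wide open and not touching the screen or its box, so that I can slip the pad in; leave the food pot, cone, spoon and pad holder where they are.

Things in the scene. Friction and masses are not known exactly. Their poses are not given: they have to be found in the camera images.
- scrubber: White algae-screen box with a grey lid, fixed; 94 x 284 mm (its x, y), lid top 90 mm above the work surface. Origin: centre of its underside; z up. The screen rises from a slot in the lid, centred at its y = -80 mm; the crank stands on the lid at its y = +85 mm.
- screen (a joint): Height (m) by which the screen has been wound up: 0 = down, 0.048 = fully up at the stop. It is geared to the crank, 20 mm a turn, and stays where it is left.
- screen_top (a point): Middle of the screen's top edge. The screen is a stiff green plate with a white top band, upright, 3 mm thick (along x), 100 mm wide (along y). Its edge stands 6 mm above the lid when down and 54 mm when fully up. Axes parallel to the box's.
- crank (a joint): Crank angle (rad), 0 to 15.08 (2.4 turns, end stops); grows clockwise seen from above and winds the screen up 3.183 mm a rad. Friction about 0.05 N m; it stays where left.
- crank_axis (a point): Point on the crank's vertical axis, 44 mm above the lid, at the height to grip the knob.
- crank_knob (a point): Middle of the crank's upright red knob at the height to grip it. The knob is a freely spinning sleeve, 16 mm in diameter, from 21 to 61 mm above the lid (this point: 44 mm), 40 mm from the crank's axis; the aluminium arm under it tops out 20 mm above the lid. A fixed-yaw grip on the knob can follow the whole circle.
- organiser: Fixed two-tier tray of clear plastic, 170 x 250 mm (x, y). Origin: centre of its underside. The upper tier's floor is 100 mm up and its rim 122 mm up. The clip and the food pot stand in the upper tier, side by side, either way round.
- clip: Orange spring clip, about 60 g, standing handles up on its closed jaws; 87 mm tall, 40 mm wide along its y (the hinge line). Origin: midway between the jaw lips at their underside; z up; it opens along x (half a turn about z makes no difference). Hinge pin 52 mm up. The jaws below end in lips 14 mm tall; above the lips they are hollow up to 46 mm, at least 17 mm from jaw to jaw.
- clip_grip (a point): On the clip's centre line, 78 mm above its underside: where to put the TCP, tool down, pads closing along the clip's x on its two handles (30 mm wide, from 4 mm above the pin to the top; 56 to 92 mm up when squeezed). At rest the handles splay to 52 mm over their tops; squeezed home they stand parallel, 26 mm over their outsides.
- clip_jaw (a joint): Angle (rad) of each jaw: 0 = shut, 0.35 = squeezed wide open (stop). Both jaws move alike. Full squeeze takes about 10 N; the lips then gape about 25 mm at their upper edge and 34 mm at the underside.
- pot: Sealed round fish food pot, 60 mm in diameter, 50 mm tall, blue cap, in the upper tier. Origin: centre of its underside. Bystander.
- cone: White feeding cone, 64 mm in diameter, 60 mm tall, standing on the shelf. Origin: centre of its underside. Bystander.
- spoon: Stainless spoon, 128 mm long, lying in the lower tier. Origin: underside, middle. Bystander.
- pad_holder: Green algae pad holder, 50 x 75 mm, 37 mm tall with its handle, in the lower tier. Origin: centre of its underside. Bystander.

How it is judged (in metres and radians):
On the way, in this order (a step that is already met when the one before it is completed fails the run):
1. the screen is wound up (at least 42 of its 48 mm) (value of joint screen above 0.042 m), for 0.2 s.
2. the clip is lifted off the organiser in the fingers, its jaws squeezed open (z of clip in the frame of organiser above 0.135 m and contact force between the fingers and clip above 2 N and value of joint clip_jaw above 0.22 rad), for 0.2 s.
At the end, for the whole second after the job is handed in: Screen up at least 40 mm; fingers hold the clip open (over 0.22 of 0.35 rad), still, within 0.2 rad of upright and 0.25 rad of square, centred within 14 mm of the screen plane and 30 mm of its middle, underside 12 to 46 mm below the edge, touching neither screen nor box (under 0.5 N) (value of joint screen above 0.04 m and value of joint clip_jaw above 0.22 rad and contact force between the fingers and clip above 2 N and contact force between clip and scrubber below 0.5 N and x of clip in the frame of screen_top between -0.014 and 0.014 m and y of clip in the frame of screen_top between -0.03 and 0.03 m and z of clip in the frame of screen_top between -0.046 and -0.012 m and angle between the y axis of clip and the y axis of screen_top, either way round below 0.25 rad and angle between clip's own z axis and vertical below 0.2 rad and linear speed of clip below 0.03 m/s); the arm keeps its last pose, push and grip.
It fails at once if the fish food pot is moved more than 20 mm (distance of pot from where it was at the start of the episode above 0.02 m).
It fails at once if the feeding cone is moved more than 20 mm (distance of cone from where it was at the start of the episode above 0.02 m).
It fails at once if the spoon is moved more than 20 mm (distance of spoon from where it was at the start of the episode above 0.02 m).
It fails at once if the algae pad holder is moved more than 20 mm (distance of pad_holder from where it was at the start of the episode above 0.02 m).
It also fails if it takes over 72 s, if anything falls off the work surface, if the arm or the gripper's body presses on something with over 40 N, if the wrist force passes 120 N, or if a joint passes its speed limit or range.

## Robot

A 6-joint arm with a two-finger parallel gripper is mounted at the origin on the work surface. World frame = base frame: x ahead of the robot, y to its left, z up, the work surface at z = 0. Lengths are in m, angles in degrees, forces in N, time in s.
With the tool pointing down it reaches from about 0.4 to 0.825 m from the base axis. Payload 7 kg.
Tool frame: the origin (TCP) lies between the finger pads, 19 mm behind the fingertips; this is the grasp point; z points along the fingers, y is the line along which they close (so a half turn about z gives the same grasp; the last joint's range is limited). The gripper opens to 88 mm and grips with 3 to 60 N. Pads are 19 mm wide; open, the fingers measure 130 mm over their backs; the gripper's body (78 mm by 193 mm) begins 47 mm behind the grasp point.
Start: joints at [87.153, 20.546, 0.682, 0, -70.136, -16.507], TCP at [0.224, 0.637, 0.245] pointing down, gripper open.
Joint ranges: [-176.03, 176.03], [-82.01, 121.73], [-58.28, 71.71], [-173.87, 95.51], [-174.79, -0.11], [-173.66, 173.66]. Speed limits (degrees/s): [136.94, 136.94, 172.46, 180, 180, 180].

## Interface

Orientations are given as [roll, pitch, yaw] about the fixed x, y, z axes, in that order (R = Rz(yaw) Ry(pitch) Rx(roll)).
In Python, from plant import r, camrig, telemetry gives the robot as it stands (r), with the cameras (camrig) and the readings (telemetry).
- The arm moves only by the tool send_path, called after "Request:" as a command line: name --argument value ..., lists and objects as JSON in quotes. Schema: {"type":"object","properties":{"plan":{"type":"array","items":{"type":"array","prefixItems":[{"type":"array","items":{"type":"number"},"minItems":3,"maxItems":3},{"type":"array","items":{"type":"number"},"minItems":3,"maxItems":3}],"minItems":2,"maxItems":2},"minItems":1,"maxItems":12},"finger_gap":{"type":"number"},"grip_force":{"type":"number"},"only":{"type":"string"},"quiet":{"type":"boolean"},"lines":{"type":"string"}},"required":["plan"],"additionalProperties":false}. plan is a list of rows, 1 to 12 of them, each written [[dx, dy, dz], [rx, ry, rz]]: dx, dy, dz in m, then a rotation vector rx, ry, rz in degrees; each row is the pose to reach, as a shift and turn from the pose commanded when the call began, along the tool's axes at that moment; what a row does not reach only later rows make up. A row lasts 1/12 s, in which the tool goes at most 0.0417 m and 7.16 degrees, less where a joint would pass 70% of its speed; a pose out of reach is approached as far as the arm can. finger_gap is the finger opening in m, set as the call begins (left out keeps the last). The fingers move at their own pace and stop on an object; grip_force is the grip in N (left out, the last holds). Time passes only in rows, so rows that do not move let the fingers close. The tool returns the time, the measured TCP pose, the force, the opening and the grip force at its end. only (a regular expression) keeps the lines of the reply that match it, lines (a string "A,B") keeps lines A to B, and quiet returns only ok. Input that does not fit is refused with a message, and nothing moves.
- telemetry.get_state(): the state, without advancing time (a new reading comes with each control period).
- camrig.capture(name): name is "scene" or "top" or "wrist"; returns a dict with "frame" (480x640x3 uint8, red, green, blue), "z_map" (480x640 float32, m along the optical axis (not along the pixel's ray), 0 where there is no reading), "fx", "fy", "cx", "cy" (pixels), "D" ([k1, k2, p1, p2, k3] as OpenCV has them; the pictures are not rectified), "cam_to_world" (4x4, takes a point from camera to world coordinates). Camera axes: x right, y down, z forward; pixel columns grow to the right and rows downward; lengths in m; the calibration is good to about 2 mm. A picture is of the moment at which its call begins.
- r.close_job(): hands the job in; it is judged then, once.
The state is a dict: "time_s": time; "joints": joint angles; "qd": joint speeds; "joint_torque": joint torques, N m; "tcp_pos": TCP position; "eef_rot": TCP orientation; "contact_force": force on the tool from outside, world axes, zero at the start; "moment": the same for the moment, N m; "gripper_width": finger opening in m; "gripper_force": force on a finger pad.
Only numpy, scipy, OpenCV 4.12 (cv2) and the standard library are available. Lean on these libraries where they do the work, as an engineer would, in place of code of your own. Each camera call takes 0.05 s, during which the arm holds its last target. There are 200 camera calls.

## Working session

There is one attempt and no reset: what is moved stays moved. The work goes in short steps, Python scripts to look and compute and a tool call to move; the robot and the scene stay as the last step left them, time stands still between calls to the robot, and variables do not carry over. Pictures are saved under pics/ and viewed, at most 10 in all, crops included, and the job is handed in when it is done.

```bash
ls; mkdir -p pics
```

Run:
```python
from plant import r, camrig, telemetry
import cv2,pickle,numpy as np
s=telemetry.get_state();print(s)
for n in("scene","top"):
    c=camrig.capture(n);pickle.dump(c,open(f"pics/{n}.pkl","wb"));cv2.imwrite(f"pics/{n}0.png",c["frame"][:,:,::-1])
    print(n,c["fx"],c["cam_to_world"],c["D"],c["cx"],c["cy"])
```

```text
pics
plant.py
{'time_s': 0.0, 'joints': array([ 8.71513291e+01,  2.05901848e+01,  6.34320691e-01, -1.91471592e-02,
       -7.01358428e+01, -1.65075237e+01]), 'qd': array([-0.01296363,  0.06616433,  0.01368816, -0.04754688, -0.03662438,
       -0.09258331]), 'joint_torque': array([-4.89119520e-04, -5.82713056e+01,  2.93052810e+01,  6.99779972e+00,
        6.86680040e-03, -1.43165621e-04]), 'tcp_pos': array([0.22359193, 0.63641242, 0.24444399]), 'eef_rot': array([ 1.79906958e+02, -8.80233558e-03, -1.93627079e+01]), 'contact_force': array([-0.75113546,  0.11789511,  1.11914893]), 'moment': array([-0.05738303,  0.00500899,  0.00043314]), 'gripper_force': 0.0, 'gripper_width': 0.08787458264508487}
scene 589.88356787265 [[ 0.25989364  0.64936735 -0.71468688  1.18988521]
 [ 0.96563245 -0.17710342  0.19023234 -0.10461658]
 [-0.00304282 -0.73956502 -0.67307824  0.78200943]
 [ 0.          0.          0.          1.        ]] [-0.01120888  0.          0.          0.          0.        ] 322.7271683214027 245.15302536512078
top 529.4710902782568 [[ 0.01303933 -0.99259471  0.12077136  0.38172734]
 [-0.99990759 -0.01247925  0.00539273  0.06941401]
 [-0.00384566 -0.12083052 -0.9926657   1.24356437]
 [ 0.          0.          0.          1.        ]] [0.01858721 0.         0.         0.         0.        ] 314.9720722393835 240.73954250607252
```

View pics/scene0.png

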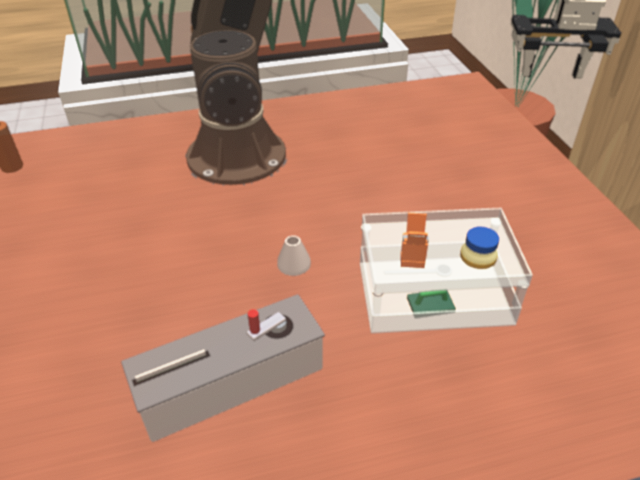

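View pics/top0.png

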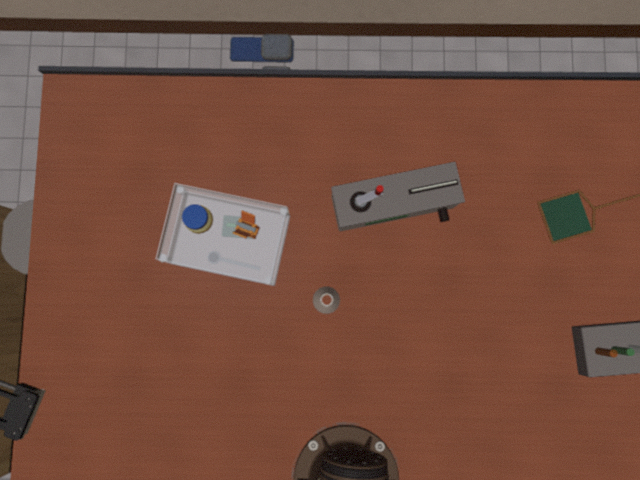

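The scene view shows the clip at about (415,240), pot (481,247), knob (253,322), hub (277,325), slot ends (137,378)–(207,353) and cone (293,254). The top view shows the hub at (361,201), knob (379,189), slot (411,191)–(457,182), clip (247,225) and cone (326,299).

Create h.py:
```python
import cv2,pickle,numpy as np
def rays(c,uv):
    K=np.array([[c["fx"],0,c["cx"]],[0,c["fy"],c["cy"]],[0,0,1]])
    n=cv2.undistortPoints(np.array(uv,float).reshape(-1,1,2),K,np.array(c["D"],float)).reshape(-1,2)
    return np.c_[n,np.ones(len(n))]
def cloud(c,mask):
    v,u=np.nonzero(mask&(c["z_map"]>0)); d=rays(c,np.c_[u,v])*c["z_map"][v,u][:,None]
    T=c["cam_to_world"]; return d@T[:3,:3].T+T[:3,3]
def atz(c,uv,z):
    T=c["cam_to_world"]; d=rays(c,uv)@T[:3,:3].T; return T[:3,3]+d*((z-T[2,3])/d[:,2])[:,None]
def hsv(c): return cv2.cvtColor(c["frame"],cv2.COLOR_RGB2HSV)
def inr(c,lo,hi): return cv2.inRange(hsv(c),np.array(lo),np.array(hi))>0
def box(m,x0,y0,x1,y1):
    o=np.zeros_like(m);o[y0:y1,x0:x1]=m[y0:y1,x0:x1];return o
def tri(ca,ua,cb,ub):
    A=[];b=[]
    for c,u in((ca,ua),(cb,ub)):
        T=c["cam_to_world"];d=T[:3,:3]@rays(c,[u])[0];d/=np.linalg.norm(d);P=np.eye(3)-np.outer(d,d);A.append(P);b.append(P@T[:3,3])
    return np.linalg.lstsq(np.vstack(A),np.hstack(b),rcond=None)[0]
```

Run:
```python
from h import *
np.set_printoptions(precision=4,suppress=True)
S,T=[pickle.load(open(f"pics/{n}.pkl","rb")) for n in("scene","top")]
full=np.ones((480,640),bool)
def st(n,p):print(n,len(p),"med",np.median(p,0),"p2",np.percentile(p,2,axis=0),"p98",np.percentile(p,98,axis=0))
# lid plane
for n,c,b in(("S",S,(110,290,335,440)),("T",T,(325,155,470,235))):
    p=cloud(c,box(full,*b));p=p[(p[:,2]>.084)&(p[:,2]<.096)]
    rct=cv2.minAreaRect(p[:,:2].astype(np.float32));print(n,"lid z",np.median(p[:,2]),rct)
    print(cv2.boxPoints(rct))
for n,c,b in(("S",S,(235,300,270,345)),("T",T,(365,178,392,202))):
    m=box(inr(c,(0,180,90),(6,255,255))|inr(c,(174,180,90),(180,255,255)),*b);p=cloud(c,m);p=p[p[:,2]>.1];st(n+" knob",p);v,u=np.nonzero(m);print(u.mean(),v.mean(),u.min(),u.max(),v.min(),v.max())
    q=p[p[:,2]>p[:,2].max()-.006];print("top",q.mean(0),len(q))
for n,c,b in(("S",S,(390,205,440,275)),("T",T,(225,205,270,245))):
    m=box(inr(c,(4,150,100),(14,255,255)),*b);p=cloud(c,m);p=p[p[:,2]>.08];st(n+" clip",p)
    for lo in np.arange(.1,.2,.01):
        q=p[(p[:,2]>=lo)&(p[:,2]<lo+.01)]
        if len(q)>5: print(round(lo,3),len(q),q.mean(0),cv2.minAreaRect(q[:,:2].astype(np.float32)))
for n,c,b in(("S",S,(460,225,505,270)),("T",T,(175,200,215,240))):
    p=cloud(c,box(inr(c,(105,120,60),(130,255,255)),*b));st(n+" pot",p)
for n,c,b in(("S",S,(345,200,540,340)),("T",T,(150,178,295,290))):
    p=cloud(c,box(full,*b));p=p[(p[:,2]>.112)&(p[:,2]<.13)];st(n+" rim",p);r_=cv2.minAreaRect(p[:,:2].astype(np.float32));print(r_)
for n,c,b in(("S",S,(270,230,315,275)),("T",T,(310,283,345,316))):
    p=cloud(c,box(full,*b));p=p[p[:,2]>.01];st(n+" cone",p)
```

```bash
for p in scene0 top0; do :; done
```

Run:
```python
import cv2,numpy as np
a=cv2.imread('pics/scene0.png')[200:280,380:510];b=cv2.imread('pics/top0.png')[170:250,180:310]
c=cv2.imread('pics/top0.png')[150:245,325:475]
f=lambda i:cv2.resize(i,(400,290),interpolation=cv2.INTER_CUBIC)
cv2.imwrite('pics/crop1.png',np.vstack([np.hstack([f(a),f(b)]),np.hstack([f(c),f(cv2.imread('pics/scene0.png')[290:400,110:330])])]))
```

```text
S lid z 0.08921744452665631 ((0.6312476992607117, -0.10519133508205414), (0.09745147079229355, 0.28343647718429565), 12.316362380981445)
[[ 0.5534  0.0229]
 [ 0.6139 -0.254 ]
 [ 0.7091 -0.2333]
 [ 0.6486  0.0437]]
T lid z 0.08953370881002098 ((0.6293701529502869, -0.10601124167442322), (0.09482325613498688, 0.2865217924118042), 12.235881805419922)
[[ 0.5527  0.0239]
 [ 0.6134 -0.2561]
 [ 0.7061 -0.236 ]
 [ 0.6453  0.044 ]]
S knob 17 med [ 0.6333 -0.0589  0.1505] p2 [ 0.6271 -0.0639  0.149 ] p98 [ 0.637  -0.0543  0.1527]
252.94117647058823 314.0 249 256 311 316
top [ 0.6329 -0.0586  0.1507] 17
T knob 34 med [ 0.627  -0.0585  0.1506] p2 [ 0.6214 -0.0646  0.1421] p98 [ 0.6324 -0.0536  0.1531]
379.3529411764706 188.73529411764707 377 382 186 192
top [ 0.6271 -0.0584  0.1509] 29
S clip 995 med [0.5544 0.219  0.1518] p2 [0.5221 0.1994 0.106 ] p98 [0.5681 0.2373 0.1853]
0.1 57 [0.5574 0.2162 0.107 ] ((0.5568293333053589, 0.21601809561252594), (0.03429317846894264, 0.005628965329378843), 67.41181945800781)
0.11 115 [0.5563 0.2153 0.115 ] ((0.5568370819091797, 0.21576638519763947), (0.0355530
[... 2008 characters left out ...]
 0.1394] p98 [0.5919 0.3505 0.1516]
T pot 450 med [0.5634 0.3284 0.1497] p2 [0.5407 0.3057 0.1452] p98 [0.5852 0.3511 0.1537]
S rim 2644 med [0.5777 0.3014 0.1191] p2 [0.434  0.1429 0.1123] p98 [0.6401 0.4076 0.1281]
((0.5356076955795288, 0.27654674649238586), (0.25209861993789673, 0.1756182312965393), 78.79629516601562)
T rim 956 med [0.547  0.3042 0.1207] p2 [0.433  0.1433 0.1126] p98 [0.636  0.4099 0.1278]
((0.5345693230628967, 0.27700772881507874), (0.2510368824005127, 0.17027994990348816), 78.78715515136719)
S cone 849 med [0.4121 0.0461 0.0347] p2 [0.3795 0.0203 0.0121] p98 [0.4272 0.074  0.0607]
T cone 475 med [0.3955 0.0515 0.0349] p2 [0.3686 0.0224 0.0125] p98 [0.4237 0.0778 0.0618]
```

View pics/crop1.png

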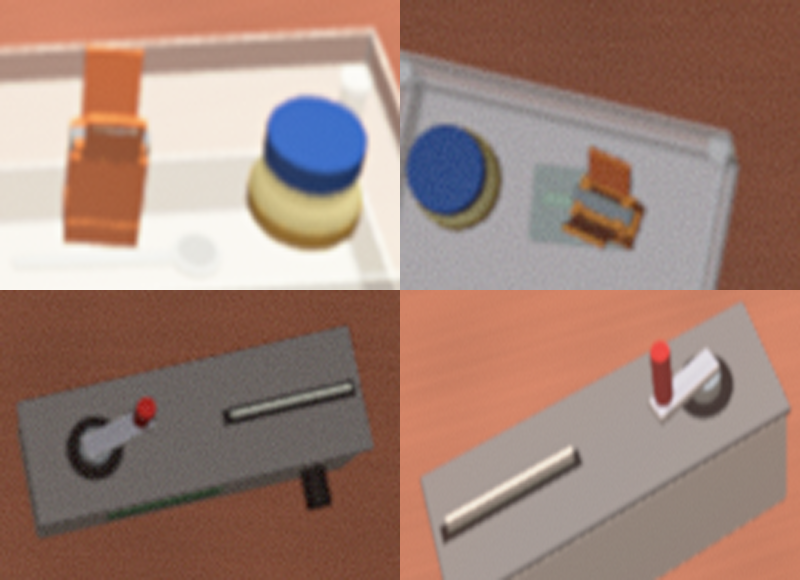

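The crop shows the clip's hinge line at roughly 70° world and the knob leaning toward the screen side. The depth fits give box centre ≈ (0.630, −0.106) with yaw 12.3°, knob ≈ (0.630, −0.0585), and clip ≈ (0.5445, 0.2195) opening along −19.5°. I'll go to the crank first.

Request:
send_path --plan '[[[0.3, 0.26, 0], [0, 0, 30]], [[0.3, 0.26, 0], [0, 0, 30]], [[0.3, 0.26, 0], [0, 0, 30]], [[0.3, 0.26, 0], [0, 0, 58.3]], [[0.3, 0.26, 0], [0, 0, 58.3]], [[0.3, 0.26, 0], [0, 0, 58.3]], [[0.3, 0.26, 0], [0, 0, 58.3]], [[0.3, 0.26, 0], [0, 0, 58.3]], [[0.3, 0.26, 0], [0, 0, 58.3]], [[0.3, 0.26, 0], [0, 0, 58.3]], [[0.3, 0.26, 0], [0, 0, 58.3]], [[0.3, 0.26, 0], [0, 0, 58.3]]]' --finger_gap 0.088

```text
time_s: 1.1
tcp_pos: [0.421, 0.2908, 0.2453]
eef_rot: [180.0, 0.0, -77.8]
contact_force: [-0.9, 1.2, -0.0]
gripper_width: 0.0877
gripper_force: 0.0
```

Create to.py:
```python
import sys;from plant import r, camrig, telemetry;import numpy as np
from scipy.spatial.transform import Rotation as R
s=telemetry.get_state();M=R.from_euler('xyz',s["eef_rot"],degrees=True)
t=np.array(list(map(float,sys.argv[1:4])));yaw=float(sys.argv[4])
print("pos",s["tcp_pos"].round(4),s["eef_rot"].round(2),"tool d",M.inv().apply(t-s["tcp_pos"]).round(4),"rot",(M.inv()*R.from_euler('xyz',[180,0,yaw],degrees=True)).as_rotvec(degrees=True).round(2),"F",s["contact_force"].round(1))
```

```bash
python3 to.py 0.63 -0.0585 0.245 -77.7
```

```text
pos [0.421  0.2908 0.2453] [179.99   0.   -77.81] tool d [ 3.856e-01 -1.305e-01  3.000e-04] rot [ 0.01  0.   -0.11] F [-0.9  1.2 -0. ]
```

Request:
send_path --plan '[[[0.386, -0.13, 0], [0, 0, 0]], [[0.386, -0.13, 0], [0, 0, 0]], [[0.386, -0.13, 0], [0, 0, 0]], [[0.386, -0.13, 0], [0, 0, 0]], [[0.386, -0.13, 0], [0, 0, 0]], [[0.386, -0.13, 0], [0, 0, 0]], [[0.386, -0.13, 0], [0, 0, 0]], [[0.386, -0.13, 0], [0, 0, 0]], [[0.386, -0.13, 0], [0, 0, 0]], [[0.386, -0.13, 0], [0, 0, 0]], [[0.386, -0.13, 0], [0, 0, 0]], [[0.386, -0.13, 0], [0, 0, 0]]]'

```text
time_s: 2.1
tcp_pos: [0.6307, -0.0578, 0.244]
eef_rot: [179.9, 0.0, -77.8]
contact_force: [0.1, 1.1, -0.8]
gripper_width: 0.0873
gripper_force: 0.0
```

Run:
```python
from h import *;from plant import r, camrig, telemetry
print(telemetry.get_state()["tcp_pos"])
c=camrig.capture("wrist");pickle.dump(c,open("pics/w1.pkl","wb"));cv2.imwrite("pics/w1.png",c["frame"][:,:,::-1]);print(c["cam_to_world"].round(3))
m=inr(c,(0,150,60),(6,255,255))|inr(c,(174,150,60),(180,255,255));p=cloud(c,m);p=p[p[:,2]>.1];print(len(p),np.percentile(p,[2,50,98],axis=0).round(4))
q=p[p[:,2]>.146];print("top",q.mean(0),len(q),cv2.minEnclosingCircle(q[:,:2].astype(np.float32)))
p=cloud(c,np.ones((480,640),bool));q=p[(p[:,2]>.085)&(p[:,2]<.093)];print(cv2.minAreaRect(q[:,:2].astype(np.float32)))
q=p[(p[:,2]>.094)&(p[:,2]<.098)];print("screen?",len(q),np.median(q,0))
```

```text
[ 0.63070476 -0.05781711  0.24396936]
[[-0.977 -0.202 -0.063  0.647]
 [-0.212  0.936  0.28  -0.134]
 [ 0.003  0.287 -0.958  0.383]
 [ 0.     0.     0.     1.   ]]
621 [[ 0.6236 -0.0677  0.1221]
 [ 0.6303 -0.0636  0.1505]
 [ 0.6363 -0.0539  0.152 ]]
top [ 0.62986366 -0.0608637   0.15096103] 440 ((0.6115210056304932, -0.06031285598874092), 0.02548801153898239)
((0.6277332305908203, -0.09325678646564484), (0.0945967510342598, 0.25057172775268555), 12.356386184692383)
screen? 35 [ 0.63937448 -0.13837835  0.0956542 ]
```

View pics/w1.png

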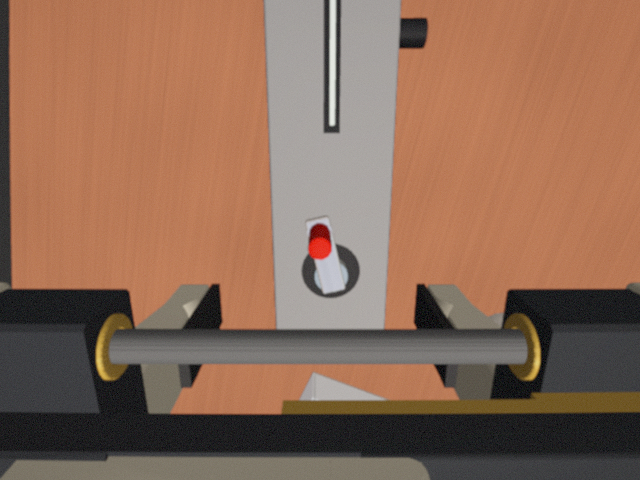

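The wrist view shows the knob top at (320,247), the hub at (331,276), and the slot centred on column 332 with its near end at row 130.

Run:
```python
from h import *
c=pickle.load(open("pics/w1.pkl","rb"));T=pickle.load(open("pics/top.pkl","rb"));S=pickle.load(open("pics/scene.pkl","rb"))
print("knob",atz(c,[[320,247]],.1505),atz(T,[[379.3,188]],.1505),atz(S,[[253,313]],.1505))
print("tri",tri(c,(320,247),S,(253,313)),tri(T,(379.3,188),S,(253,313)))
print("slot end, axis pts",atz(c,[[331.5,130],[332.5,20]],.0905)[:,:2],atz(c,[[332,124],[333,20]],.0955)[:,:2],"hub",atz(c,[[331,276]],.105))
p=np.load  # lid edges
ux=np.array([0.977,0.213])
q=cloud(c,np.ones((480,640),bool));q=q[(q[:,2]>.086)&(q[:,2]<.093)]
uy=np.array([-.213,.977]);a=q[:,:2]@ux;b=q[:,:2]@uy;print("lid x range",np.percentile(a,[.3,99.7]),"ymax",np.percentile(b,99.7))
print("axis from T/S centre in ux,uy",np.array([.6303,-.1056])@ux,np.array([.6303,-.1056])@uy+.085)
```

```bash
python3 to.py 0.6300 -0.0590 0.1335 -77.7
```

```text
knob [[ 0.62944515 -0.06061013  0.1505    ]] [[ 0.62814793 -0.05847855  0.1505    ]] [[ 0.63096104 -0.0582174   0.1505    ]]
tri [ 0.62896908 -0.0588412   0.14770641] [ 0.62874549 -0.05839765  0.14809444]
slot end, axis pts [[ 0.63587777 -0.13197974]
 [ 0.65131869 -0.20301343]] [[ 0.63664681 -0.13614894]
 [ 0.65092298 -0.20189972]] hub [[ 0.61245933 -0.02493593  0.105     ]]
lid x range [0.54677615 0.64011561] ymax -0.10119143738318424
axis from T/S centre in ux,uy 0.5933103 -0.15242509999999998
pos [ 0.6302 -0.0569  0.2443] [ 1.7991e+02  1.0000e-02 -7.7690e+01] tool d [0.0021 0.0005 0.1108] rot [0.09 0.01 0.01] F [-1.2 -0.1 -0.5]
```

Request:
send_path --plan '[[[0.002, 0.001, 0.03], [0, 0, 0]], [[0.002, 0.001, 0.06], [0, 0, 0]], [[0.002, 0.001, 0.085], [0, 0, 0]], [[0.002, 0.001, 0.111], [0, 0, 0]], [[0.002, 0.001, 0.111], [0, 0, 0]]]'

```text
time_s: 2.57
tcp_pos: [0.6261, -0.0576, 0.1293]
eef_rot: [179.5, 0.1, -77.6]
contact_force: [-0.9, 0.6, -1.2]
gripper_width: 0.0877
gripper_force: 0.0
```

Request:
send_path --plan '[[[0, 0, 0], [0, 0, 0]], [[0, 0, 0], [0, 0, 0]], [[0, 0, 0], [0, 0, 0]], [[0, 0, 0], [0, 0, 0]], [[0, 0, 0], [0, 0, 0]], [[0, 0, 0], [0, 0, 0]], [[0, 0, 0], [0, 0, 0]], [[0, 0, 0], [0, 0, 0]]]' --finger_gap 0.0 --grip_force 15

```text
time_s: 3.23
tcp_pos: [0.6296, -0.0594, 0.1346]
eef_rot: [-180.0, 0.0, -77.7]
contact_force: [-0.6, 0.1, -0.9]
gripper_width: 0.0398
gripper_force: 0.0
```

```bash
python3 to.py 0.6295 -0.0592 0.1335 -77.7
```

```text
pos [ 0.6296 -0.0594  0.1346] [-179.98    0.    -77.66] tool d [-0.0002  0.0001  0.0011] rot [-0.02  0.    0.04] F [-0.6  0.1 -0.9]
```

Request:
send_path --plan '[[[0, 0, 0.001], [0, 0, 0]], [[0, 0, 0.001], [0, 0, 0]], [[0, 0, 0.001], [0, 0, 0]], [[0, 0, 0.001], [0, 0, 0]], [[0, 0, 0.001], [0, 0, 0]], [[0, 0, 0.001], [0, 0, 0]]]'

```text
time_s: 3.73
tcp_pos: [0.6296, -0.0594, 0.1333]
eef_rot: [180.0, -0.0, -77.7]
contact_force: [0.6, 0.6, -1.4]
gripper_width: 0.0156
gripper_force: 15.0
```

Request:
send_path --plan '[[[0.001, 0.0104, 0], [0, 0, 0]], [[-0.0007, 0.0207, 0], [0, 0, 0]], [[-0.0051, 0.0302, 0], [0, 0, 0]], [[-0.0117, 0.0383, 0], [0, 0, 0]], [[-0.0202, 0.0443, 0], [0, 0, 0]], [[-0.03, 0.048, 0], [0, 0, 0]]]'

```text
time_s: 4.23
tcp_pos: [0.5756, -0.0395, 0.1334]
eef_rot: [-179.9, 0.0, -77.7]
contact_force: [8.6, 1.8, -10.2]
gripper_width: 0.0157
gripper_force: 15.0
```

```bash
python3 to.py 0.6295 -0.0592 0.1335 -77.7
```

```text
pos [ 0.5756 -0.0395  0.1334] [-1.7992e+02  2.0000e-02 -7.7670e+01] tool d [ 0.0308 -0.0484 -0.0001] rot [-0.08  0.02  0.03] F [  8.6   1.8 -10.2]
```

Request:
send_path --plan '[[[-0.0104, 0.001, 0], [0, 0, 0]], [[-0.0207, -0.0007, 0], [0, 0, 0]], [[-0.0302, -0.0051, 0], [0, 0, 0]], [[-0.0383, -0.0117, 0], [0, 0, 0]], [[-0.0443, -0.0202, 0], [0, 0, 0]], [[-0.048, -0.03, 0], [0, 0, 0]], [[-0.049, -0.0404, 0], [0, 0, 0]], [[-0.0473, -0.0507, 0], [0, 0, 0]], [[-0.0429, -0.0602, 0], [0, 0, 0]], [[-0.0363, -0.0683, 0], [0, 0, 0]], [[-0.0278, -0.0743, 0], [0, 0, 0]], [[-0.018, -0.078, 0], [0, 0, 0]]]'

```text
time_s: 5.23
tcp_pos: [0.649, -0.0066, 0.1332]
eef_rot: [179.9, 0.0, -77.6]
contact_force: [-5.2, 0.2, 2.1]
gripper_width: 0.0155
gripper_force: 15.0
```

Request:
send_path --plan '[[[0.0104, -0.001, 0], [0, 0, 0]], [[0.0207, 0.0007, 0], [0, 0, 0]], [[0.0302, 0.0051, 0], [0, 0, 0]], [[0.0383, 0.0117, 0], [0, 0, 0]], [[0.0443, 0.0202, 0], [0, 0, 0]], [[0.048, 0.03, 0], [0, 0, 0]], [[0.049, 0.0404, 0], [0, 0, 0]], [[0.0473, 0.0507, 0], [0, 0, 0]], [[0.0429, 0.0602, 0], [0, 0, 0]], [[0.0363, 0.0683, 0], [0, 0, 0]], [[0.0278, 0.0743, 0], [0, 0, 0]], [[0.018, 0.078, 0], [0, 0, 0]]]'

```text
time_s: 6.23
tcp_pos: [0.5759, -0.04, 0.1334]
eef_rot: [-179.9, -0.0, -77.7]
contact_force: [6.7, 0.4, -9.3]
gripper_width: 0.0156
gripper_force: 15.0
```

Run:
```python
from h import *;from plant import r, camrig, telemetry
c=camrig.capture("scene");cv2.imwrite("pics/s2.png",c["frame"][240:470,100:420,::-1])
```

```text
(no output)
```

View pics/s2.png

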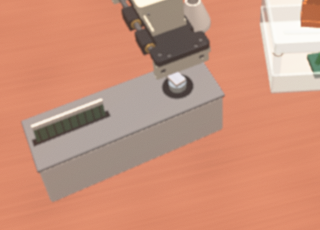

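The screen is rising in the crop (band at about (68,115)). I'll continue the remaining turns.

Request:
send_path --plan '[[[-0.0104, 0.001, 0], [0, 0, 0]], [[-0.0207, -0.0007, 0], [0, 0, 0]], [[-0.0302, -0.0051, 0], [0, 0, 0]], [[-0.0383, -0.0117, 0], [0, 0, 0]], [[-0.0443, -0.0202, 0], [0, 0, 0]], [[-0.048, -0.03, 0], [0, 0, 0]], [[-0.049, -0.0404, 0], [0, 0, 0]], [[-0.0473, -0.0507, 0], [0, 0, 0]], [[-0.0429, -0.0602, 0], [0, 0, 0]], [[-0.0363, -0.0683, 0], [0, 0, 0]], [[-0.0278, -0.0743, 0], [0, 0, 0]], [[-0.018, -0.078, 0], [0, 0, 0]]]'

```text
time_s: 7.28
tcp_pos: [0.649, -0.0065, 0.1332]
eef_rot: [179.9, 0.0, -77.7]
contact_force: [-5.4, -0.9, 0.3]
gripper_width: 0.0157
gripper_force: 15.0
```

Request:
send_path --plan '[[[0.0104, -0.001, 0], [0, 0, 0]], [[0.0207, 0.0007, 0], [0, 0, 0]], [[0.0302, 0.0051, 0], [0, 0, 0]], [[0.0383, 0.0117, 0], [0, 0, 0]], [[0.0443, 0.0202, 0], [0, 0, 0]], [[0.048, 0.03, 0], [0, 0, 0]], [[0.049, 0.0404, 0], [0, 0, 0]], [[0.0473, 0.0507, 0], [0, 0, 0]], [[0.0429, 0.0602, 0], [0, 0, 0]], [[0.0363, 0.0683, 0], [0, 0, 0]], [[0.0278, 0.0743, 0], [0, 0, 0]], [[0.018, 0.078, 0], [0, 0, 0]]]'

```text
time_s: 8.28
tcp_pos: [0.581, -0.0391, 0.1347]
eef_rot: [-179.3, -0.1, -77.6]
contact_force: [8.4, 8.7, -5.4]
gripper_width: 0.0121
gripper_force: 4.5
```

Request:
send_path --plan '[[[-0.0104, 0.001, 0], [0, 0, 0]], [[-0.0207, -0.0007, 0], [0, 0, 0]], [[-0.0273, -0.0036, 0], [0, 0, 0]], [[-0.0273, -0.0036, 0], [0, 0, 0]], [[-0.0273, -0.0036, 0], [0, 0, 0]]]'

```text
time_s: 8.7
tcp_pos: [0.5741, -0.0125, 0.1336]
eef_rot: [-180.0, -0.0, -77.6]
contact_force: [-0.5, 0.5, -0.4]
gripper_width: 0.0008
gripper_force: 0.0
```

The fingers closed on nothing, so the knob slipped out. I'll look.

Run:
```python
from h import *;from plant import r, camrig, telemetry
np.set_printoptions(precision=4,suppress=True)
full=np.ones((480,640),bool)
ims=[]
for n in("scene","top","wrist"):
    c=camrig.capture(n);pickle.dump(c,open(f"pics/{n}3.pkl","wb"));ims.append(c["frame"][:,:,::-1])
    p=cloud(c,full);ux=np.array([.977,.213]);uy=np.array([-.213,.977])
    a=p[:,:2]@ux-.5933;b=p[:,:2]@uy+.2374
    k=(abs(a)<.012)&(b<-.02)&(b>-.14)&(p[:,2]>.098)&(p[:,2]<.155)
    if k.sum()>20:print(n,"screen",k.sum(),"z98",np.percentile(p[k,2],[50,90,98]),"bx med",np.median(a[k&(p[:,2]>.135)]),"by",np.percentile(b[k],[1,99]))
    m=inr(c,(0,150,60),(6,255,255))|inr(c,(174,150,60),(180,255,255));q=cloud(c,m)
    q=q[(q[:,2]>.143)&(q[:,2]<.16)&(q[:,0]>.5)&(abs(q[:,1]+.02)<.08)]
    if len(q):print(n,"knob",len(q),np.median(q,0))
cv2.imwrite("pics/v3.png",np.hstack([cv2.resize(ims[0][240:440,100:360],(400,308)),cv2.resize(ims[2],(400,308))]))
```

```text
scene screen 1673 z98 [0.1234 0.1422 0.1444] bx med 0.0019449776477230563 by [-0.1285 -0.0318]
scene knob 89 [ 0.5897 -0.0528  0.1496]
top screen 249 z98 [0.131  0.1441 0.1464] bx med -0.0013353341427343457 by [-0.1296 -0.031 ]
wrist knob 1692 [ 0.5859 -0.0547  0.1509]
```

View pics/v3.png

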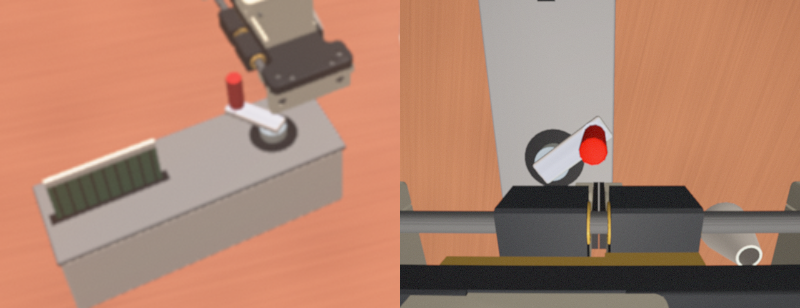

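The screen is up about 44–47 mm, with the knob at about (0.588, −0.054), which is 783° turned. I'll regrip more firmly and finish the last 75°.

Request:
send_path --plan '[[[0, 0, 0], [0, 0, 0]], [[0, 0, 0], [0, 0, 0]], [[0, 0, 0], [0, 0, 0]], [[0, 0, 0], [0, 0, 0]], [[0, 0, 0], [0, 0, 0]], [[0, 0, 0], [0, 0, 0]], [[0, 0, 0], [0, 0, 0]]]' --finger_gap 0.05

```text
time_s: 9.43
tcp_pos: [0.5739, -0.0129, 0.1334]
eef_rot: [180.0, -0.0, -77.7]
contact_force: [0.7, 0.0, -0.9]
gripper_width: 0.0417
gripper_force: 0.0
```

```bash
python3 to.py 0.588 -0.054 0.1335 -77.7
```

```text
pos [ 0.5739 -0.0129  0.1334] [180.    -0.   -77.66] tool d [ 0.0431 -0.005  -0.0001] rot [ 0.   -0.    0.04] F [ 0.7  0.  -0.9]
```

Request:
send_path --plan '[[[0.022, -0.005, 0], [0, 0, 0]], [[0.043, -0.005, 0], [0, 0, 0]], [[0.043, -0.005, 0], [0, 0, 0]]]'

```text
time_s: 9.68
tcp_pos: [0.5886, -0.0559, 0.1332]
eef_rot: [180.0, -0.0, -77.7]
contact_force: [-0.3, 0.0, 0.1]
gripper_width: 0.0497
gripper_force: 0.0
```

Request:
send_path --plan '[[[0, 0, 0], [0, 0, 0]], [[0, 0, 0], [0, 0, 0]], [[0, 0, 0], [0, 0, 0]], [[0, 0, 0], [0, 0, 0]], [[0, 0, 0], [0, 0, 0]], [[0, 0, 0], [0, 0, 0]], [[0, 0, 0], [0, 0, 0]]]' --finger_gap 0 --grip_force 40

```text
time_s: 10.27
tcp_pos: [0.5876, -0.0537, 0.1334]
eef_rot: [180.0, -0.0, -77.6]
contact_force: [-1.9, -0.0, 1.4]
gripper_width: 0.0151
gripper_force: 40.0
```

Request:
send_path --plan '[[[-0.0088, 0.0056, 0], [0, 0, 0]], [[-0.0188, 0.0088, 0], [0, 0, 0]], [[-0.0292, 0.0092, 0], [0, 0, 0]], [[-0.0394, 0.007, 0], [0, 0, 0]], [[-0.0469, 0.0033, 0], [0, 0, 0]], [[-0.0469, 0.0033, 0], [0, 0, 0]]]'

```text
time_s: 10.77
tcp_pos: [0.5752, -0.007, 0.1335]
eef_rot: [-180.0, 0.0, -77.6]
contact_force: [1.1, 0.4, -0.3]
gripper_width: 0.0006
gripper_force: 0.0
```

Run:
```python
from h import *;from plant import r, camrig, telemetry
ux=np.array([.977,.213]);uy=np.array([-.213,.977])
for n in("scene","top"):
    c=camrig.capture(n);pickle.dump(c,open(f"pics/{n}4.pkl","wb"))
    p=cloud(c,np.ones((480,640),bool));a=p[:,:2]@ux-.5933;b=p[:,:2]@uy+.2374
    k=(abs(a)<.012)&(b<-.02)&(b>-.14)&(p[:,2]>.098)&(p[:,2]<.16)
    w=k&(p[:,2]>np.percentile(p[k,2],70));print(n,k.sum(),np.percentile(p[k,2],[50,90,98]),np.median(a[w]),np.percentile(b[k],[1,99]))
```

```text
scene 1685 [0.12311105 0.14198781 0.14406757] 0.001971717367587056 [-0.12854057 -0.03195897]
top 253 [0.12945595 0.14450168 0.14643656] -0.0012091636017720897 [-0.1299307 -0.0307565]
```

Run:
```python
from h import *
ux=np.array([.977,.213]);uy=np.array([-.213,.977])
for f in("scene","top","scene4","top4"):
    c=pickle.load(open(f"pics/{f}.pkl","rb"))
    m=inr(c,(15,0,150),(45,110,255));p=cloud(c,m);a=p[:,:2]@ux-.5933;b=p[:,:2]@uy+.2374
    k=(abs(a)<.02)&(b<-.04)&(b>-.12)&(p[:,2]>.08)&(p[:,2]<.16);print(f,k.sum(),np.percentile(p[k],[5,50,95],axis=0).round(4)[:,2],np.median(a[k]))
    m=inr(c,(0,150,60),(6,255,255))|inr(c,(174,150,60),(180,255,255));q=cloud(c,m)
    q=q[(q[:,2]>.143)&(q[:,2]<.16)&(q[:,0]>.5)&(abs(q[:,1]+.02)<.08)]
    if len(q):print(f,"knob",len(q),np.median(q,0))
```

```text
scene 127 [0.0892 0.0994 0.1016] 0.0001973047045551457
scene knob 85 [ 0.63293229 -0.05925665  0.14942797]
top 14 [0.0956 0.1    0.1022] -0.0006738892261207163
top knob 39 [ 0.6267813  -0.05771976  0.15051785]
scene4 123 [0.1411 0.1429 0.1447] 0.0003406035239565952
scene4 knob 91 [ 0.58932074 -0.05312615  0.14933215]
top4 76 [0.0883 0.1432 0.1461] -0.00042710463064793425
```

Request:
send_path --plan '[[[0, 0, -0.04], [0, 0, 0]], [[0, 0, -0.08], [0, 0, 0]], [[0, 0, -0.11], [0, 0, 0]], [[0, 0, -0.11], [0, 0, 0]]]' --finger_gap 0.066

```text
time_s: 11.2
tcp_pos: [0.578, -0.0087, 0.2507]
eef_rot: [-179.4, -0.1, -77.6]
contact_force: [0.8, 0.1, 0.4]
gripper_width: 0.022
gripper_force: 0.0
```

```bash
python3 to.py 0.5445 0.2195 0.245 -109.5
```

```text
pos [ 0.578  -0.0087  0.2507] [-1.794e+02 -7.000e-02 -7.760e+01] tool d [-0.2301 -0.0163  0.0056] rot [-0.61  0.1  31.9 ] F [0.8 0.1 0.4]
```

The screen is at its stop, with the band at z = 0.143 against 0.100 at the start. Next, the clip.

Request:
send_path --plan '[[[-0.23, -0.016, 0.003], [0, 0, 31.7]], [[-0.23, -0.016, 0.003], [0, 0, 31.7]], [[-0.23, -0.016, 0.003], [0, 0, 31.7]], [[-0.23, -0.016, 0.003], [0, 0, 31.7]], [[-0.23, -0.016, 0.003], [0, 0, 31.7]], [[-0.23, -0.016, 0.003], [0, 0, 31.7]], [[-0.23, -0.016, 0.003], [0, 0, 31.7]], [[-0.23, -0.016, 0.003], [0, 0, 31.7]], [[-0.23, -0.016, 0.003], [0, 0, 31.7]]]'

```text
time_s: 11.95
tcp_pos: [0.541, 0.2193, 0.24]
eef_rot: [180.0, -0.0, -109.3]
contact_force: [0.7, -1.0, 0.2]
gripper_width: 0.066
gripper_force: 0.0
```

Run:
```python
from h import *;from plant import r, camrig, telemetry
c=camrig.capture("wrist");pickle.dump(c,open("pics/w5.pkl","wb"));cv2.imwrite("pics/w5.png",c["frame"][:,:,::-1])
m=inr(c,(4,150,80),(16,255,255));p=cloud(c,m)
p=p[(p[:,2]>.095)&(p[:,2]<.2)&(np.hypot(p[:,0]-.5445,p[:,1]-.2195)<.05)]
for lo in np.arange(.1,.2,.01):
    q=p[(p[:,2]>=lo)&(p[:,2]<lo+.01)]
    if len(q)>30: print(round(lo,3),len(q),cv2.minAreaRect(q[:,:2].astype(np.float32)))
print(np.percentile(p[:,2],[1,99,99.7]))
```

```bash
python3 to.py 0.5443 0.2197 0.178 -109.3
```

```text
0.11 47 ((0.5368784070014954, 0.20112131536006927), (0.0010873764986172318, 0.024989066645503044), 68.08820343017578)
0.12 31 ((0.5477613210678101, 0.2099803388118744), (0.04082770273089409, 0.02054723910987377), 38.83518981933594)
0.13 42 ((0.5376372337341309, 0.203598752617836), (0.005896137095987797, 0.02317734993994236), 69.5633544921875)
0.14 48 ((0.5411728620529175, 0.2163652777671814), (0.034044280648231506, 0.022977380082011223), 74.44499969482422)
0.15 305 ((0.5429400205612183, 0.21698758006095886), (0.03443979099392891, 0.02628297358751297), 70.88323211669922)
0.16 666 ((0.5434229373931885, 0.2191060185432434), (0.028990095481276512, 0.033925674855709076), 70.52537536621094)
0.17 744 ((0.5435884594917297, 0.21896502375602722), (0.02893826737999916, 0.04169270396232605), 70.13322448730469)
0.18 492 ((0.5438317060470581, 0.2193141132593155), (0.02945525199174881, 0.049987249076366425), 69.56584167480469)
[0.10994478 0.18596787 0.18640198]
pos [0.5412 0.2187 0.2402] [ 1.7999e+02 -3.0000e-02 -1.0936e+02] tool d [-0.002  -0.0026  0.0622] rot [ 0.01 -0.03 -0.06] F [-0.4 -0.2  0.1]
```

View pics/w5.png

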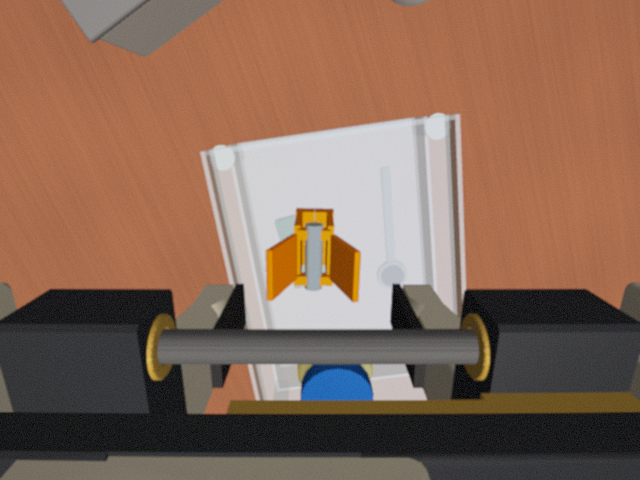

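The wrist view shows the clip centred at about (313,255), square between the fingers, with the pot cap at (337,385) clear of them. Descend and squeeze.

Request:
send_path --plan '[[[-0.0015, -0.0025, 0.02], [0, 0, 0]], [[-0.0015, -0.0025, 0.042], [0, 0, 0]], [[-0.0015, -0.0025, 0.062], [0, 0, 0]], [[-0.0015, -0.0025, 0.062], [0, 0, 0]]]'

```text
time_s: 12.33
tcp_pos: [0.5423, 0.2174, 0.1745]
eef_rot: [179.8, -0.3, -109.5]
contact_force: [-0.9, -0.9, -1.1]
gripper_width: 0.0658
gripper_force: 0.0
```

Request:
send_path --plan '[[[0, 0, 0], [0, 0, 0]], [[0, 0, 0], [0, 0, 0]], [[0, 0, 0], [0, 0, 0]], [[0, 0, 0], [0, 0, 0]], [[0, 0, 0], [0, 0, 0]], [[0, 0, 0], [0, 0, 0]], [[0, 0, 0], [0, 0, 0]], [[0, 0, 0], [0, 0, 0]], [[0, 0, 0], [0, 0, 0]], [[0, 0, 0], [0, 0, 0]]]' --finger_gap 0 --grip_force 25

```text
time_s: 13.17
tcp_pos: [0.5443, 0.2212, 0.1825]
eef_rot: [-179.9, 0.2, -109.3]
contact_force: [-11.4, 3.1, 20.4]
gripper_width: 0.0306
gripper_force: 25.8
```

```bash
python3 to.py 0.5438 0.2192 0.178 -109.5
```

```text
pos [0.5443 0.2212 0.1825] [-179.89    0.23 -109.3 ] tool d [ 0.0021 -0.0002  0.0045] rot [-0.11  0.23  0.2 ] F [-11.4   3.1  20.4]
```

Request:
send_path --plan '[[[0, 0, -0.004], [0, 0, 0]], [[0, 0, -0.008], [0, 0, 0]], [[0, 0, -0.012], [0, 0, 0]], [[0, 0, -0.012], [0, 0, 0]], [[0, 0, -0.012], [0, 0, 0]], [[0, 0, -0.012], [0, 0, 0]]]'

```text
time_s: 13.67
tcp_pos: [0.544, 0.2198, 0.1901]
eef_rot: [180.0, -0.0, -109.4]
contact_force: [-0.5, -0.1, -0.8]
gripper_width: 0.0255
gripper_force: 25.0
```

```bash
python3 to.py 0.5438 0.2192 0.178 -109.5
```

```text
pos [0.544  0.2198 0.1901] [ 1.7999e+02 -2.0000e-02 -1.0936e+02] tool d [ 0.0007 -0.      0.0121] rot [ 0.01 -0.02  0.14] F [-0.5 -0.1 -0.8]
```

Request:
send_path --plan '[[[0, 0, -0.02], [0, 0, 0]], [[0, 0, -0.045], [0, 0, 0]], [[0, 0, -0.07], [0, 0, 0]], [[0, 0, -0.09], [0, 0, 0]], [[0, 0, -0.09], [0, 0, 0]], [[0, 0, -0.09], [0, 0, 0]], [[0, 0, -0.09], [0, 0, 0]]]'

```text
time_s: 14.25
tcp_pos: [0.5437, 0.2198, 0.2794]
eef_rot: [179.9, -0.0, -109.4]
contact_force: [0.5, 0.0, 0.2]
gripper_width: 0.0252
gripper_force: 25.0
```

```bash
python3 to.py 0.6473 -0.1838 0.28 -77.7;  python3 - <<'E'
from h import *;from plant import r, camrig, telemetry
s=telemetry.get_state();c=camrig.capture("scene");cv2.imwrite("pics/s6.png",cv2.resize(c["frame"][100:300,300:540,::-1],(720,600)))
m=inr(c,(4,150,80),(16,255,255));p=cloud(c,m);p=p[np.hypot(p[:,0]-s["tcp_pos"][0],p[:,1]-s["tcp_pos"][1])<.06]
print(np.percentile(p,[.5,50,99.5],axis=0),s["tcp_pos"])
E
```

```text
pos [0.5437 0.2198 0.2794] [ 1.7994e+02 -5.0000e-02 -1.0937e+02] tool d [ 0.3464 -0.2316 -0.0006] rot [ 7.000e-02 -3.000e-02 -3.167e+01] F [0.5 0.  0.2]
[[0.51805704 0.19222634 0.20220889]
 [0.56157857 0.2107193  0.22688005]
 [0.57661224 0.23302002 0.26646905]] [0.54365098 0.21979585 0.27938393]
```

View pics/s6.png

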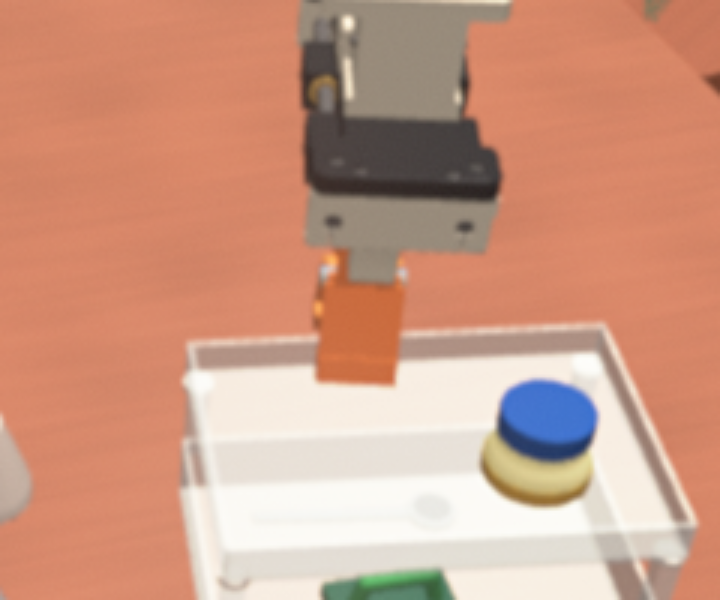

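The clip is held open and upright, centred at about (360,330) in the crop, with its underside ≈77 mm below the TCP; the pot is undisturbed. Transport next.

Request:
send_path --plan '[[[0.03, -0.02, 0], [0, 0, -3]], [[0.06, -0.04, 0], [0, 0, -6]], [[0.09, -0.06, 0], [0, 0, -9]], [[0.12, -0.08, 0], [0, 0, -12]], [[0.15, -0.1, 0], [0, 0, -15]], [[0.18, -0.12, 0], [0, 0, -18]], [[0.21, -0.14, 0], [0, 0, -21]], [[0.24, -0.16, 0], [0, 0, -24]], [[0.27, -0.18, 0], [0, 0, -27]], [[0.3, -0.2, 0], [0, 0, -29]], [[0.325, -0.218, 0], [0, 0, -31]], [[0.346, -0.2316, 0], [0, 0, -31.7]]]'

```text
time_s: 15.3
tcp_pos: [0.6478, -0.1856, 0.2784]
eef_rot: [179.8, 0.0, -77.6]
contact_force: [-0.3, 0.3, -0.2]
gripper_width: 0.0254
gripper_force: 25.0
```

Request:
send_path --plan '[[[0, 0, 0], [0, 0, 0]], [[0, 0, 0], [0, 0, 0]], [[0, 0, 0], [0, 0, 0]]]'

```text
time_s: 15.55
tcp_pos: [0.6475, -0.1832, 0.2789]
eef_rot: [179.9, 0.0, -77.7]
contact_force: [-0.7, 0.3, -0.5]
gripper_width: 0.0252
gripper_force: 25.0
```

```bash
python3 to.py 0.6473 -0.1838 0.1915 -77.7;  python3 - <<'E'
from h import *;from plant import r, camrig, telemetry
ux=np.array([.977,.213]);uy=np.array([-.213,.977])
for n in("scene","top"):
    c=camrig.capture(n);p=cloud(c,inr(c,(4,150,80),(16,255,255)));a=p[:,:2]@ux-.5933;b=p[:,:2]@uy+.2374
    k=(abs(a)<.05)&(abs(b+.08)<.06)&(p[:,2]>.16);print(n,"clip bx,by,z",k.sum(),np.percentile(np.c_[a,b,p[:,2]][k],[1,99],axis=0).round(4).tolist() if k.sum() else 0)
    p=cloud(c,inr(c,(15,0,150),(45,110,255)));a=p[:,:2]@ux-.5933;b=p[:,:2]@uy+.2374
    k=(abs(a)<.02)&(b<-.02)&(b>-.14)&(p[:,2]>.13)&(p[:,2]<.155)
    if k.sum(): print(n,"band",k.sum(),np.percentile(np.c_[a,b,p[:,2]][k],[2,50,98],axis=0).round(4).tolist())
E
```

```text
pos [ 0.6475 -0.1832  0.2789] [ 1.7988e+02  4.0000e-02 -7.7700e+01] tool d [0.0006 0.0001 0.0874] rot [ 0.12  0.04 -0.  ] F [-0.7  0.3 -0.5]
scene clip bx,by,z 1238 [[0.0116, -0.0999, 0.1995], [0.0316, -0.0606, 0.247]]
scene band 154 [[-0.0029, -0.1278, 0.1408], [0.0006, -0.0858, 0.1431], [0.0035, -0.0332, 0.1456]]
top clip bx,by,z 265 [[-0.0479, -0.0987, 0.2005], [0.0291, -0.041, 0.6308]]
top band 15 [[-0.0025, -0.0781, 0.1398], [-0.0011, -0.0708, 0.1432], [0.0007, -0.0619, 0.1467]]
```

Request:
send_path --plan '[[[0, 0, 0.01], [0, 0, 0]], [[0, 0, 0.02], [0, 0, 0]], [[0, 0, 0.03], [0, 0, 0]], [[0, 0, 0.04], [0, 0, 0]], [[0, 0, 0.05], [0, 0, 0]], [[0, 0, 0.058], [0, 0, 0]], [[0, 0, 0.066], [0, 0, 0]], [[0, 0, 0.074], [0, 0, 0]], [[0, 0, 0.081], [0, 0, 0]], [[0, 0, 0.0865], [0, 0, 0]], [[0, 0, 0.0865], [0, 0, 0]], [[0, 0, 0.0865], [0, 0, 0]]]'

```text
time_s: 16.65
tcp_pos: [0.6479, -0.1833, 0.1936]
eef_rot: [180.0, -0.0, -77.7]
contact_force: [0.9, -0.2, -0.6]
gripper_width: 0.0256
gripper_force: 25.0
```

Request:
send_path --plan '[[[0, 0, 0], [0, 0, 0]], [[0, 0, 0], [0, 0, 0]], [[0, 0, 0], [0, 0, 0]]]'

```text
time_s: 16.9
tcp_pos: [0.6482, -0.1832, 0.1944]
eef_rot: [-179.9, -0.0, -77.7]
contact_force: [0.1, -0.4, -0.9]
gripper_width: 0.0253
gripper_force: 25.0
```

Run:
```python
from h import *;from plant import r, camrig, telemetry
print(telemetry.get_state()["contact_force"])
a=[]
for n in("scene","wrist"):
    c=camrig.capture(n)["frame"][:,:,::-1];a.append(cv2.resize(c[240:440,100:360] if n=="scene" else c,(400,308)))
cv2.imwrite("pics/f.png",np.hstack(a))
ux=np.array([.977,.213]);uy=np.array([-.213,.977])
c=camrig.capture("scene");p=cloud(c,inr(c,(4,150,80),(16,255,255)));a=p[:,:2]@ux-.5933;b=p[:,:2]@uy+.2374
k=(abs(a)<.05)&(abs(b+.08)<.06)&(p[:,2]>.092)&(p[:,2]<.2);print(np.percentile(np.c_[a,b,p[:,2]][k],[1,99],axis=0).round(4).tolist())
```

```text
[ 0.05880141 -0.41760791 -0.85889957]
[[0.0025, -0.0997, 0.1146], [0.0319, -0.058, 0.1535]]
```

View pics/f.png

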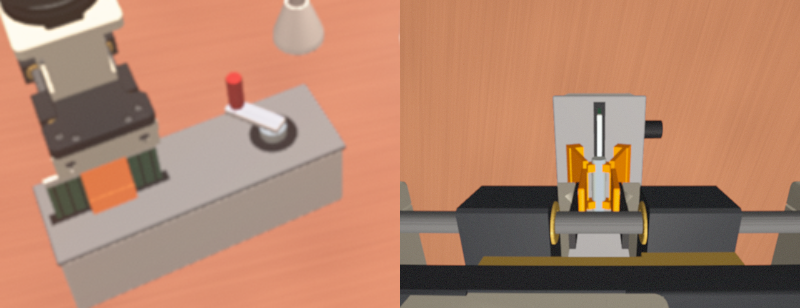

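The clip straddles the screen, its jaws open symmetrically around the white band (right view, about (598,165)). The underside is ≈29 mm below the edge and there is no contact force, so I'm handing it in.

```bash
python3 -c "
from plant import r, camrig, telemetry
print(r.close_job())"
```

```text
the job is handed in; nothing more can be done
None
```

The job is handed in: the screen is wound up to its stop, and the clip is held wide open over the middle of its top edge, lips about 29 mm below it, with no contact measured; no verdict was returned.

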